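Load a document canister into its storage sleeve

TASK

Put the metal document canister into its storage sleeve: take it from the wooden rest, lay it in the V-shaped loading trough in front of the sleeve, plain end towards the sleeve, and push it along the trough into the sleeve until it touches the stop at the bottom. The ribbed cap stays outside, lying in the trough, for pulling it out again. Leave the stapler, the roll of tape and the note pad where they are.

Things in the scene. Friction and masses are not known exactly. Their poses are not given: they have to be found in the camera images.
- canister: loose document canister: rigid aluminium cylinder, 38 mm diameter, 160 mm long, about 0.18 kg. Origin on its axis at mid-length; x runs along the axis from the ribbed black screw cap (last 25 mm at -x, same diameter) to the plain nose at +x; it may roll about x. It starts lying in the wooden rest, axis level, 46 mm above the table
- canister_nose (a point): centre of the canister's plain nose end face, 80 mm from its origin along +x; the nose tapers from 38 to 32 mm diameter over its last 6 mm
- canister_cap (a point): centre of the canister's cap end face, 80 mm from its origin along -x; the face is flat, 33 mm across
- rest: low wooden stand, fixed, base 120 x 62 x 8 mm; origin at the centre of its underside, x along the canister lying in it, towards the nose. Two steel V saddles, each 16 mm long, 46 mm either side of the middle, carry the canister; the 76 mm between them is free, and the saddles (35 mm over all) are narrower than the canister, so fingers can pass down beside it
- holder: loading fixture, fixed: grey base plate 335 x 62 x 8 mm with a steel V-trough in line with a round grey plastic sleeve. Origin on the table under the sleeve's mouth; x points into the sleeve (the way to push), z up. The sleeve's axis, also that of a canister lying in the trough, is level, 60 mm above the table. A canister laid in the trough centres itself and slides with light friction
- sleeve_mouth (a point): centre of the sleeve's open mouth, on the axis, 60 mm above the table. The sleeve is 49 mm outside and 41 mm inside diameter, 131 mm long
- sleeve_stop (a point): centre of the sleeve's inner end face (the stop), on the axis, 125 mm beyond the mouth; a canister fully home stands 35 mm out of the mouth
- trough_outer_end (a point): point on the axis (60 mm above the table) over the open outer end of the trough, 185 mm before the mouth. The trough is a 90 degree V, 35 mm wide over all, lips 49 mm above the table, groove bottom 33 mm; it is narrower than the canister, so fingers can pass down beside it
- stapler: bystander: red and black stapler, 34 x 138 x 53 mm, origin at the centre of its underside
- tape_roll: bystander: roll of cream tape lying flat, 74 mm diameter, 19 mm high, origin at the centre of its underside
- note_pad: bystander: block of yellow sticky notes, 70 x 70 x 24 mm, origin at the centre of its underside

How it is judged:
On the way:
1. the canister lies in the V-trough, its plain end towards the sleeve and at most 30 mm inside it (x of canister_nose in the frame of holder between -0.09 and 0.03 m and y of canister_nose in the frame of holder between -0.005 and 0.005 m and y of canister_cap in the frame of holder between -0.005 and 0.005 m and z of each of canister_nose, canister_cap in the frame of holder below 0.065 m), for 0.2 s.
At the end, for the whole second after the job is handed in: The canister is in the sleeve, nose within 5 mm of the stop, its axis within 0.04 rad of the sleeve's, cap outside, at rest (distance between canister_nose and sleeve_stop below 0.005 m and angle between the x axis of canister and the x axis of holder, either way round below 0.04 rad and linear speed of canister below 0.01 m/s); the robot touches nothing.
It fails at once if the stapler is moved by more than 30 mm (distance of stapler from where it was at the start of the episode above 0.03 m).
It fails at once if the roll of tape is moved by more than 30 mm (distance of tape_roll from where it was at the start of the episode above 0.03 m).
It fails at once if the note pad is moved by more than 30 mm (distance of note_pad from where it was at the start of the episode above 0.03 m).
It also fails if it takes over 51 s, if anything falls off the work surface, if the arm or the gripper's body presses on something with over 40 N, if the wrist force passes 120 N, or if a joint passes its speed limit or range.

ROBOT

A 6-joint arm with a two-finger parallel gripper is mounted at the origin on the work surface; the furniture and walls round the work are solid. World frame = base frame: x ahead of the robot, y to its left, z up, the work surface at z = 0. Lengths are in m, angles in rad, forces in N, time in s.
With the tool pointing down it reaches from about 0.4 to 0.825 m from the base axis. Payload 7 kg.
Tool frame: the origin (TCP) lies at the centre of the arm's flange, where the gripper is bolted on; the fingertips stand 178 mm ahead of it and the grasp point (between the pads) lies 159 mm ahead of it; x points along the fingers, y is the direction in which the jaws open and shut, and the axes are right-handed (so a half turn about x gives the same grasp; the last joint's range is limited). The gripper opens to 88 mm and grips with 3 to 60 N. Pads are 19 mm wide; open, the fingers measure 130 mm over their backs; the gripper's body (78 mm by 193 mm) begins 47 mm behind the grasp point.
Start: joints at [-0.971, 0.359, 0.012, 0, -1.224, -0.288], TCP at [0.207, -0.642, 0.405] pointing down, gripper open.
Joint ranges: [-3.07, 3.07], [-1.43, 2.12], [-1.02, 1.25], [-3.03, 1.67], [-3.05, -0], [-3.03, 3.03]. Speed limits (rad/s): [2.39, 2.39, 3.01, 3.14, 3.14, 3.14].

INTERFACE

Orientations are given as [roll, pitch, yaw] about the fixed x, y, z axes, in that order (R = Rz(yaw) Ry(pitch) Rx(roll)).
In Python, from station import status, viewer, arm gives the robot as it stands. The module is installed in compiled form; this text tells all that it offers.
- The arm moves only by the tool apply_moves, never from a script. Its argument "commands" is a list of rows, each an object of numbers: "dx", "dy", "dz": the shift along the world's x, y, z in mm; "spin": the turn about the world's z in degrees; "hand": the closure, from 0 (fully open) to 1 (shut). A call has exactly 5 rows; each row shifts and turns the commanded pose from where the row before left it; what a row does not reach is not made up. A row lasts 1/8 s, in which the tool goes at most 62.5 mm and 10.7 degrees, less where a joint would pass 70% of its speed; a pose out of reach is approached as far as the arm can. A call is refused whole if a number of a shift passes 62.5 or a number of a turn 10.7, either way. A call with a gripper value outside its range is refused whole. The fingers move at their own pace and stop on an object; "grip_force" is the grip in N (left out, the last holds). Time passes only in rows, so rows that do not move let the fingers close, or fill a call up. It gives the time, the measured TCP pose, the force and the opening at its end, in the units of the state.
- status.get_state(): the state, without advancing time (a new reading comes with each control period).
- viewer.grab_frame(name): name is "scene" or "side" or "wrist"; returns the picture (384x512x3 uint8, red, green, blue); there is no depth.
- viewer.camera_info(name): a dict with "fx", "fy", "cx", "cy" (pixels), "eye" and "attitude" of the camera in the world; the wrist camera has in their place "T_tool_cam" (4x4, takes a point from camera to tool coordinates, whose origin is the TCP and whose axes are the tool frame's). Camera axes: x right, y up, looking along -z (the intrinsics and any distortion apply to the point x, -y, -z); pixel columns grow to the right and rows downward; lengths in m; the calibration is good to about 2 mm. A picture is of the moment at which its call begins: read the wrist's pose just before it. camera_info takes no time and is no camera call.
- arm.job_done(): hands the job in, once; it reports no verdict.
The state is a dict: "t": time; "q": joint angles; "qd": joint speeds; "joint_efforts": joint torques, N m; "eef_pos": TCP position; "ee_rot": TCP orientation; "force": force on the tool from outside, world axes, zero at the start; "moment": the same for the moment, N m; "width": finger opening in m.
Only numpy, scipy, OpenCV 4.12 (cv2) and the standard library are available. Lean on these libraries where they do the work, as an engineer would, in place of code of your own. Each camera call takes 0.05 s, during which the arm holds its last target.

## Working session

There is one attempt and no reset: what is moved stays moved. The work goes in short steps, Python scripts to look and compute and a tool call to move; the robot and the scene stay as the last step left them, time stands still between calls to the robot, and variables do not carry over. Pictures are saved under pics/ and viewed, and the job is handed in when it is done.

Besides the shell and the picture viewer there is one more tool, called as name(argument=value, ...), one argument or row to a line, values as JSON. apply_moves: Moves the arm, as the interface text tells. Its arguments: {"type":"object","properties":{"commands":{"type":"array","items":{"type":"object","properties":{"dx":{"type":"number"},"dy":{"type":"number"},"dz":{"type":"number"},"spin":{"type":"number"},"hand":{"type":"number"}}}},"grip_force":{"type":"number"}},"required":["commands"]}

```bash
mkdir -p pics
cat > h.py <<'E'
import numpy as np, cv2
from station import status, viewer, arm
def grab(n,f):
    s=status.get_state(); im=viewer.grab_frame(n); cv2.imwrite('pics/'+f,im[:,:,::-1]); return s,im
E
python3 - <<'E'
from h import *
for n in ['scene','side','wrist']:
    s,im=grab(n,n+'0.png'); print(n,viewer.camera_info(n))
print(s)
E
```

```text
scene {'fx': 470.47802019694774, 'fy': 470.47802019694774, 'cx': 253.27569960311058, 'cy': 190.05188727046607, 'eye': array([-0.09976668,  0.88372279,  0.61988526]), 'attitude': array([ 1.10142231e+00,  1.86663229e-03, -2.54127865e+00])}
side {'fx': 451.2957136509196, 'fy': 451.2957136509196, 'cx': 256.4904775326259, 'cy': 191.4286336500506, 'eye': array([0.21954046, 1.02992532, 0.60734598]), 'attitude': array([ 1.07903373,  0.00835225, -2.86301417])}
wrist {'fx': 309.43378737160504, 'fy': 309.43378737160504, 'cx': 258.28179971230867, 'cy': 194.19804233447599, 'T_tool_cam': array([[ 5.82797434e-04,  2.79784917e-01, -9.60062529e-01,
         2.05322166e-02],
       [ 9.99999764e-01,  1.85865829e-04,  6.61206674e-04,
         4.68584064e-04],
       [ 3.63438473e-04, -9.60062688e-01, -2.79784743e-01,
        -7.53903937e-02],
       [ 0.00000000e+00,  0.00000000e+00,  0.00000000e+00,
         1.00000000e+00]])}
{'t': 0.1, 'q': array([-9.70883358e-01,  3.59305369e-01,  1.11577320e-02, -2.86113319e-04,
       -1.22407557e+00, -2.88095817e-01]), 'qd': array([ 0.00211394, -0.00198255,  0.00161179,  0.00038636, -0.00149079,
       -0.00040295]), 'joint_efforts': array([-1.93516949e-03, -5.84163380e+01,  2.93749005e+01,  7.01547503e+00,
        1.02031013e-02, -7.03499995e-05]), 'eef_pos': array([ 0.20702407, -0.64229465,  0.40382977]), 'ee_rot': array([1.67259298, 1.5693443 , 1.98431271]), 'force': array([-0.30856747,  0.05238145, -0.24493183]), 'moment': array([-0.0292014 , -0.00063396, -0.00696194]), 'width': 0.08798926602871446}
```

View pics/scene0.png

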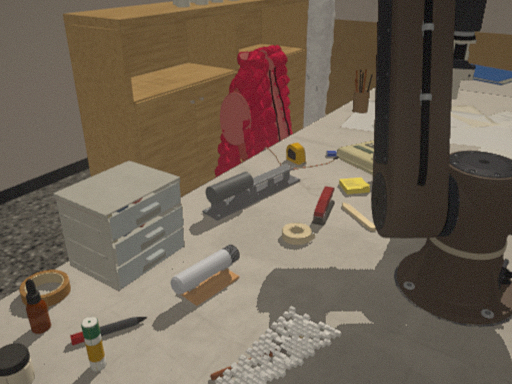

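View pics/side0.png

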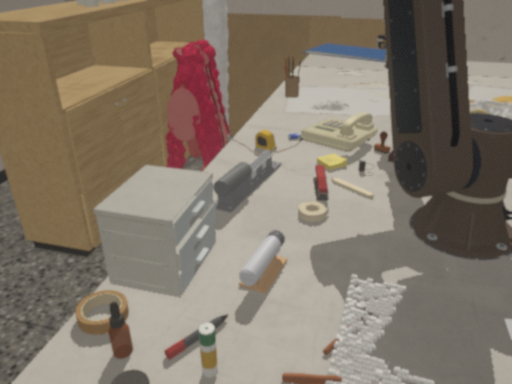

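View pics/wrist0.png

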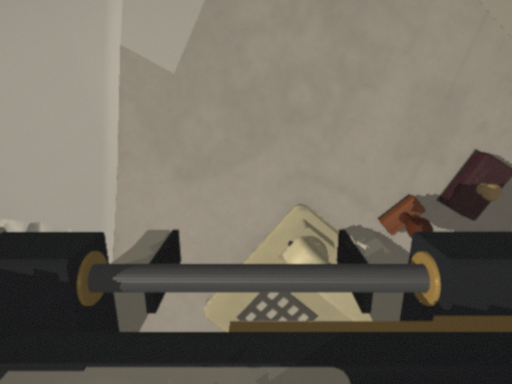

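```bash
cat >> h.py <<'E'
from scipy.spatial.transform import Rotation as Ro
def cam(n,s=None):
    c=viewer.camera_info(n)
    if n=='wrist':
        T=np.eye(4);T[:3,:3]=Ro.from_euler('xyz',s['ee_rot']).as_matrix();T[:3,3]=s['eef_pos']
        T=T@c['T_tool_cam']; return c,T[:3,:3],T[:3,3]
    return c,Ro.from_euler('xyz',c['attitude']).as_matrix(),c['eye']
def ray(C,u,v):
    c,R,e=C; d=R@np.array([(u-c['cx'])/c['fx'],-(v-c['cy'])/c['fy'],-1]); return e,d/np.linalg.norm(d)
def onz(C,u,v,z):
    e,d=ray(C,u,v); return e+d*(z-e[2])/d[2]
def tri(rs):
    A=sum(np.eye(3)-np.outer(d,d) for e,d in rs); b=sum((np.eye(3)-np.outer(d,d))@e for e,d in rs)
    p=np.linalg.solve(A,b); return p,[np.linalg.norm(np.cross(p-e,d)) for e,d in rs]
def proj(C,p):
    c,R,e=C; q=R.T@(np.asarray(p)-e); return c['cx']+c['fx']*q[0]/-q[2], c['cy']-c['fy']*q[1]/-q[2]
E
python3 - <<'E'
from h import *
S=cam('scene');D=cam('side')
for nm,a,b in [('cap',(232,255),(276,240)),('nose',(181,282),(249,274)),('sleeve',(218,192),(222,188)),('trough',(297,170),(268,158)),('tape',(297,234),(312,212)),('stap',(325,205),(321,182)),('pad',(353,185),(331,161))]:
    print(nm,tri([ray(S,*a),ray(D,*b)]),onz(S,*a,.05),onz(D,*b,.05))
for n,(x,y,w,h) in {'scene':(160,140,160,170),'side':(200,130,140,170)}.items():
    im=cv2.imread(f'pics/{n}0.png')[y:y+h,x:x+w]; 
    k=3.5; cv2.imwrite(f'pics/{n}0z.png',cv2.resize(im,None,fx=k,fy=k,interpolation=cv2.INTER_CUBIC))
E
```

```text
cap (array([0.41111038, 0.220121  , 0.03969353]), [np.float64(0.00011551959551106238), np.float64(0.00011551959551101606)]) [0.40214704 0.23174505 0.05      ] [0.40757081 0.23501428 0.05      ]
nose (array([0.4320837 , 0.35756363, 0.04655993]), [np.float64(0.0005167542995545137), np.float64(0.0005167542995546134)]) [0.42940946 0.36006564 0.05      ] [0.43048285 0.36245451 0.05      ]
sleeve (array([0.61344958, 0.01192372, 0.04073753]), [np.float64(0.003818196774495867), np.float64(0.003818196774495909)]) [0.60692883 0.01924846 0.05      ] [0.60395636 0.03606654 0.05      ]
trough (array([ 0.58360727, -0.36850541, -0.03007409]), [np.float64(0.003904605587666886), np.float64(0.003904605587666711)]) [ 0.50333678 -0.22155028  0.05      ] [ 0.53549119 -0.18478778  0.05      ]
tape (array([0.36327866, 0.02085815, 0.00523939]), [np.float64(0.0005500118962773952), np.float64(0.0005500118962772901)]) [0.33000915 0.08284749 0.05      ] [0.35236536 0.0968342  0.05      ]
stap (array([ 0.36359658, -0.12851663,  0.0186404 ]), [np.float64(2.5369556307968394e-05), np.float64(2.5369556307902793e-05)]) [ 0.33940684 -0.07567479  0.05      ] [ 0.3559335  -0.06685952  0.05      ]
pad (array([ 0.35725401, -0.29777642,  0.0109546 ]), [np.float64(0.00040883924993650924), np.float64(0.0004088392499365193)]) [ 0.3276098  -0.22120387  0.05      ] [ 0.34839869 -0.21176404  0.05      ]
```

View pics/scene0z.png

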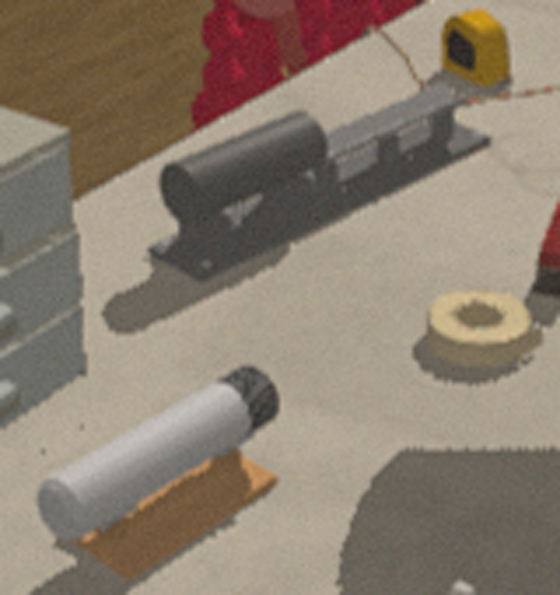

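View pics/side0z.png

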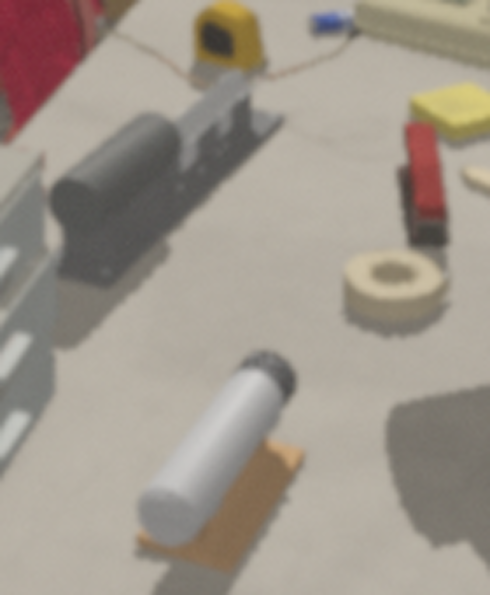

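Run:
```python
from h import *
s=status.get_state();R=Ro.from_euler('xyz',s['ee_rot']).as_matrix();print(R)
print(cam('wrist',s)[1:])
```

```text
[[-5.25818547e-04 -3.06677596e-01  9.51813309e-01]
 [ 1.20659098e-03  9.51812553e-01  3.06678019e-01]
 [-9.99999134e-01  1.30970634e-03 -1.30446274e-04]]
(array([[-3.06331905e-01, -9.14004561e-01, -2.66000800e-01],
       [ 9.51924491e-01, -2.93915628e-01, -8.63328888e-02],
       [ 7.26861692e-04, -2.79659195e-01,  9.60099061e-01]]), array([ 0.13510541, -0.66497735,  0.38340222]))
```

apply_moves(
  commands=[
    {"dx": 40, "dy": 48, "hand": 0},
    {"dx": 40, "dy": 48, "hand": 0},
    {"dx": 40, "dy": 48, "hand": 0},
    {"dx": 40, "dy": 48, "hand": 0},
    {"dx": 40, "dy": 48, "hand": 0},
  ],
)

```text
invalid input at $.commands[0]: expected keys dx, dy, dz, spin, hand
```

apply_moves(
  commands=[
    {"dx": 39, "dy": 48, "dz": 6, "spin": 6, "hand": 0},
    {"dx": 39, "dy": 48, "dz": 6, "spin": 6, "hand": 0},
    {"dx": 39, "dy": 48, "dz": 6, "spin": 6, "hand": 0},
    {"dx": 39, "dy": 48, "dz": 6, "spin": 6, "hand": 0},
    {"dx": 39, "dy": 48, "dz": 6, "spin": 6, "hand": 0},
  ],
)

```text
t: 0.78
eef_pos: [0.4029, -0.4007, 0.4348]
ee_rot: [0.113, 1.571, 0.952]
force: [1.0, -0.1, 0.3]
width: 0.0877
```

apply_moves(
  commands=[
    {"dx": 39, "dy": 48, "dz": 6, "spin": 6, "hand": 0},
    {"dx": 39, "dy": 48, "dz": 6, "spin": 6, "hand": 0},
    {"dx": 39, "dy": 48, "dz": 6, "spin": 6, "hand": 0},
    {"dx": 39, "dy": 48, "dz": 6, "spin": 6, "hand": 0},
    {"dx": 0, "dy": 60, "dz": 6, "spin": 6, "hand": 0},
  ],
)

```text
t: 1.4
eef_pos: [0.5601, -0.1485, 0.4634]
ee_rot: [1.885, 1.569, -3.035]
force: [0.2, 1.6, -1.1]
width: 0.0878
```

apply_moves(
  commands=[
    {"dx": 0, "dy": 0, "dz": 0, "spin": 3, "hand": 0},
    {"dx": 0, "dy": 0, "dz": 0, "spin": 0, "hand": 0},
    {"dx": 0, "dy": 0, "dz": 0, "spin": 0, "hand": 0},
    {"dx": 0, "dy": 0, "dz": 0, "spin": 0, "hand": 0},
    {"dx": 0, "dy": 0, "dz": 0, "spin": 0, "hand": 0},
  ],
)

```text
t: 2.02
eef_pos: [0.5579, -0.1511, 0.4646]
ee_rot: [1.798, 1.571, -3.076]
force: [0.3, 0.1, -0.0]
width: 0.0878
```

Run:
```python
from h import *
import pickle
s,im=grab('wrist','w1.png');print(s);pickle.dump(s,open('s1.pkl','wb'))
```

```text
{'t': 2.025, 'q': array([ 7.37620464e-02,  1.66339011e-01, -1.12508412e-01, -1.86081944e-06,
       -1.29217953e+00, -2.34702315e-01]), 'qd': array([ 0.00434137, -0.00126081,  0.00063599,  0.00132087,  0.00174031,
        0.00075088]), 'joint_efforts': array([ 3.90958157e-02, -4.36210406e+01,  2.99794614e+01,  7.15433657e+00,
        1.68810762e-02, -8.03402101e-03]), 'eef_pos': array([ 0.55790724, -0.15109543,  0.46455023]), 'ee_rot': array([ 1.79774205,  1.57056569, -3.07558771]), 'force': array([ 0.31184252,  0.11053289, -0.02738867]), 'moment': array([-0.03433379,  0.07049952, -0.016474  ]), 'width': 0.08781741107847636}
```

View pics/w1.png

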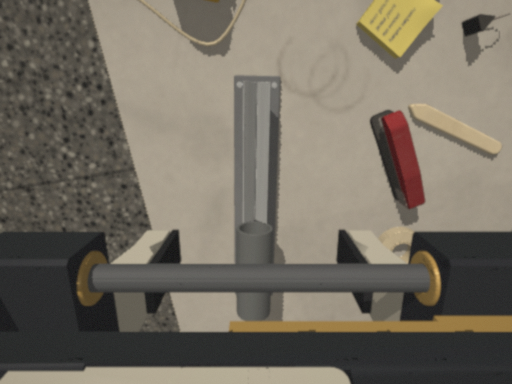

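apply_moves(
  commands=[
    {"dx": 0, "dy": 40, "dz": 0, "spin": 0, "hand": 0},
    {"dx": 0, "dy": 40, "dz": 0, "spin": 0, "hand": 0},
    {"dx": 0, "dy": 0, "dz": 0, "spin": 0, "hand": 0},
    {"dx": 0, "dy": 0, "dz": 0, "spin": 0, "hand": 0},
    {"dx": 0, "dy": 0, "dz": 0, "spin": 0, "hand": 0},
  ],
)

```text
t: 2.7
eef_pos: [0.558, -0.0712, 0.4646]
ee_rot: [2.639, 1.571, -2.234]
force: [-0.3, 0.5, 0.6]
width: 0.088
```

Run:
```python
from h import *
import pickle
s,im=grab('wrist','w2.png');print(s['eef_pos'],s['ee_rot']);pickle.dump(s,open('s2.pkl','wb'))
for n,y in (('w1',70),('w2',0)):
    a=cv2.imread(f'pics/{n}.png')[y:y+180,205:315]; cv2.imwrite(f'pics/{n}z.png',cv2.resize(a,None,fx=3.3,fy=3.3,interpolation=cv2.INTER_CUBIC))
```

```text
[ 0.55803925 -0.0711514   0.46462908] [ 2.63878145  1.57067281 -2.23405804]
```

View pics/w2z.png

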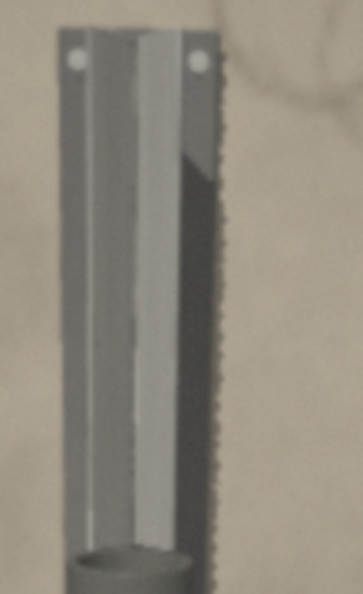

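View pics/w1z.png

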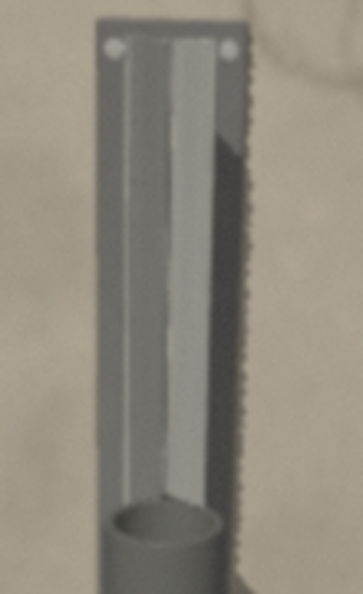

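Run:
```python
from h import *
import pickle
s1=pickle.load(open('s1.pkl','rb'));s2=pickle.load(open('s2.pkl','rb'))
A=cam('wrist',s1);B=cam('wrist',s2)
f1=lambda p:(205+p[0]/3.3,70+p[1]/3.3);f2=lambda p:(205+p[0]/3.3,p[1]/3.3)
for nm,a,b,z in [('gr_end',(171,40),(138,33),.033),('lipL_end',(125,38),(88,29),.049),('lipR_end',(216,38),(181,29),.049),('boltL',(115,48),(77,59),.009),('boltR',(229,49),(198,62),.009),('gr_mouth',(166,495),(137,545),.033),('mouth',(163,525),(136,562),.06),('mL',(105,525),(77,562),.06),('mR',(221,525),(195,562),.06)]:
    a=f1(a);b=f2(b)
    p,e=tri([ray(A,*a),ray(B,*b)]); print(nm,p.round(4),np.round(e,4),onz(A,*a,z).round(4),onz(B,*b,z).round(4))
```

```text
gr_end [ 0.5428 -0.2513  0.0385] [0.0005 0.0005] [ 0.5433 -0.2516  0.033 ] [ 0.5423 -0.2527  0.033 ]
lipL_end [ 0.5597 -0.2545  0.0415] [0.0004 0.0004] [ 0.5598 -0.254   0.049 ] [ 0.5591 -0.2525  0.049 ]
lipR_end [ 0.5271 -0.249   0.0426] [0.0003 0.0003] [ 0.5271 -0.2486  0.049 ] [ 0.5276 -0.2474  0.049 ]
boltL [ 0.5661 -0.2537  0.0103] [0.0003 0.0003] [ 0.5659 -0.2538  0.009 ] [ 0.5665 -0.254   0.009 ]
boltR [ 0.5208 -0.2462  0.0068] [0.0002 0.0002] [ 0.5207 -0.246   0.009 ] [ 0.5211 -0.2456  0.009 ]
gr_mouth [ 0.5748 -0.0697  0.0317] [0.0005 0.0005] [ 0.5753 -0.0702  0.033 ] [ 0.5743 -0.07    0.033 ]
mouth [ 0.575  -0.0692  0.0634] [0.0013 0.0013] [ 0.5766 -0.0678  0.06  ] [ 0.5739 -0.0685  0.06  ]
mL [ 0.5977 -0.0726  0.0627] [0.0018 0.0018] [ 0.5998 -0.0716  0.06  ] [ 0.5962 -0.0721  0.06  ]
mR [ 0.5525 -0.0657  0.0642] [0.0009 0.0009] [ 0.5535 -0.064   0.06  ] [ 0.5516 -0.0649  0.06  ]
```

Run:
```python
from h import *
S=cam('scene');D=cam('side')
for nm,a,b in [('topnear',(120,211),(175,219)),('topleftnear(front-cam)',(62,197),(103,206)),('topright',(180,180),(213,172)),('botright',(183,240),(214,240))]:
    print(nm,tri([ray(S,*a),ray(D,*b)]))
print(onz(S,183,240,0),onz(D,214,240,0),onz(D,178,287,0),onz(S,98,277,0))
```

```text
topnear (array([0.57546547, 0.3659192 , 0.15921471]), [np.float64(0.0040957764780904776), np.float64(0.004095776478090504)])
topleftnear(front-cam) (array([0.70455333, 0.40132439, 0.17784501]), [np.float64(0.004872699648027836), np.float64(0.004872699648027705)])
topright (array([0.55483056, 0.21114903, 0.1802392 ]), [np.float64(0.0040581376295041865), np.float64(0.00405813762950414)])
botright (array([0.56338451, 0.2102014 , 0.01141464]), [np.float64(0.004774918605217685), np.float64(0.004774918605217661)])
[0.5813968  0.19058739 0.        ] [0.56652212 0.20246603 0.        ] [0.57746202 0.38131957 0.        ] [0.63407259 0.4012621  0.        ]
```

apply_moves(
  commands=[
    {"dx": -28, "dy": 50, "dz": 0, "spin": 0, "hand": 0},
    {"dx": -28, "dy": 50, "dz": 0, "spin": 0, "hand": 0},
    {"dx": -28, "dy": 50, "dz": 0, "spin": 0, "hand": 0},
    {"dx": -28, "dy": 50, "dz": 0, "spin": 0, "hand": 0},
    {"dx": -28, "dy": 50, "dz": 0, "spin": 0, "hand": 0},
  ],
)

```text
t: 3.38
eef_pos: [0.4172, 0.1804, 0.465]
ee_rot: [-0.742, 1.57, 0.668]
force: [1.4, 1.2, -0.3]
width: 0.0877
```

apply_moves(
  commands=[
    {"dx": 0, "dy": 50, "dz": 0, "spin": 0, "hand": 0},
    {"dx": 0, "dy": 50, "dz": 0, "spin": 0, "hand": 0},
    {"dx": 0, "dy": 50, "dz": 0, "spin": 0, "hand": 0},
    {"dx": 0, "dy": 0, "dz": 0, "spin": 0, "hand": 0},
    {"dx": 0, "dy": 0, "dz": 0, "spin": 0, "hand": 0},
  ],
)

```text
t: 4.0
eef_pos: [0.4183, 0.3292, 0.4643]
ee_rot: [2.784, 1.57, -2.088]
force: [-0.2, -0.3, 0.9]
width: 0.0879
```

Run:
```python
from h import *
import pickle
s,im=grab('wrist','w3.png');print(s['eef_pos'],s['ee_rot'],s['q']);pickle.dump(s,open('s3.pkl','wb'))
```

```text
[0.41825526 0.32923339 0.46429747] [ 2.78405456  1.56981386 -2.08810092] [ 1.03549090e+00  8.79891846e-02 -2.04871390e-01  1.84653175e-05
 -1.27891806e+00 -1.19526272e+00]
```

View pics/w3.png

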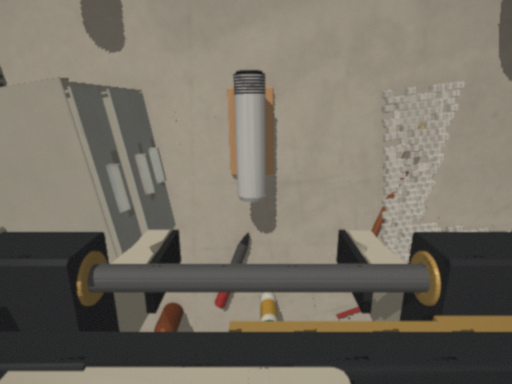

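apply_moves(
  commands=[
    {"dx": 0, "dy": -20, "dz": 0, "spin": 0, "hand": 0},
    {"dx": 0, "dy": -25, "dz": 0, "spin": 0, "hand": 0},
    {"dx": 0, "dy": 0, "dz": 0, "spin": 0, "hand": 0},
    {"dx": 0, "dy": 0, "dz": 0, "spin": 0, "hand": 0},
    {"dx": 0, "dy": 0, "dz": 0, "spin": 0, "hand": 0},
  ],
)

```text
t: 4.68
eef_pos: [0.4181, 0.2844, 0.4648]
ee_rot: [-0.354, 1.57, 1.057]
force: [0.1, -0.2, -1.2]
width: 0.0877
```

Run:
```python
from h import *
import pickle
s,im=grab('wrist','w4.png');print(s['eef_pos'],s['ee_rot']);pickle.dump(s,open('s4.pkl','wb'))
a=[cv2.resize(cv2.imread(f'pics/{n}.png')[60:240,205:305],None,fx=3.2,fy=3.2,interpolation=cv2.INTER_CUBIC) for n in('w3','w4')]
cv2.imwrite('pics/w34z.png',np.hstack(a))
```

```text
[0.41809293 0.28439396 0.46479822] [-0.3543982   1.57040784  1.0567622 ]
```

View pics/w34z.png

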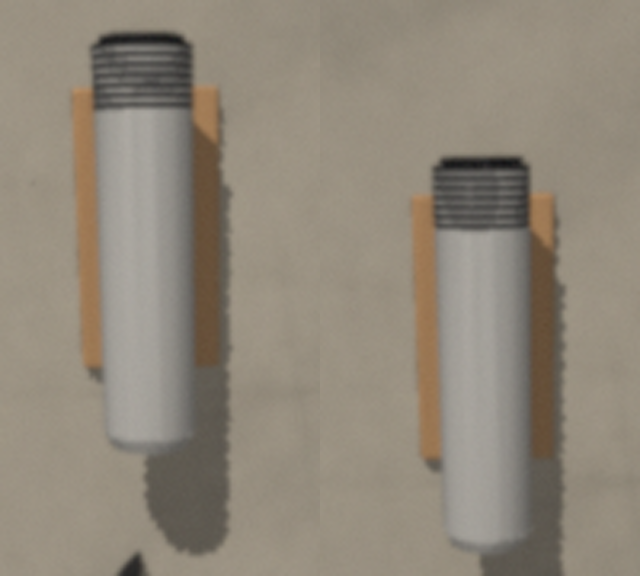

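Run:
```python
from h import *
import pickle
A=cam('wrist',pickle.load(open('s3.pkl','rb')));B=cam('wrist',pickle.load(open('s4.pkl','rb')))
f=lambda p:(205+p[0]/3.2,60+p[1]/3.2)
for nm,a,b,z in [('seam_top',(144,107),(162.5,229),.065),('seam_ax',(144,107),(162.5,229),.046),('nearnose',(150,430),(165.5,530),.046),('tip',(151,452),(166,551),.046),('capend',(142,36),(161,159),.06),('rest1',(72,88),(93,196),.008),('rest2',(220,88),(234.5,195),.008),('rest3',(84,366),(102,459),.008),('rest4',(219,366),(233,458),.008)]:
    a=f(a);b=f(b)
    p,e=tri([ray(A,*a),ray(B,*b)]); print(nm,p.round(4),np.round(e,4),onz(A,*a,z).round(4),onz(B,*b,z).round(4))
```

```text
seam_top [0.414  0.2413 0.0637] [0.0003 0.0003] [0.4137 0.2414 0.065 ] [0.4143 0.2412 0.065 ]
seam_ax [0.414  0.2413 0.0637] [0.0003 0.0003] [0.4141 0.2407 0.046 ] [0.4147 0.2428 0.046 ]
nearnose [0.4328 0.3648 0.0569] [0.0005 0.0005] [0.4331 0.3679 0.046 ] [0.434  0.3691 0.046 ]
tip [0.434  0.3738 0.0579] [0.0006 0.0006] [0.4342 0.3775 0.046 ] [0.4354 0.3789 0.046 ]
capend [0.4107 0.2162 0.0524] [0.0002 0.0002] [0.4105 0.217  0.06  ] [0.4107 0.2161 0.06  ]
rest1 [0.4427 0.2273 0.0105] [0.0003 0.0003] [0.4432 0.2272 0.008 ] [0.4427 0.2274 0.008 ]
rest2 [0.3823 0.2369 0.005 ] [0.0002 0.0002] [0.3823 0.237  0.008 ] [0.3826 0.2367 0.008 ]
rest3 [0.4595 0.3435 0.0123] [0. 0.] [0.46   0.3444 0.008 ] [0.46   0.3448 0.008 ]
rest4 [0.4    0.3542 0.0074] [0. 0.] [0.4    0.3541 0.008 ] [0.4001 0.354  0.008 ]
```

apply_moves(
  commands=[
    {"dx": 3.6, "dy": 8.6, "dz": -50, "spin": 0.5, "hand": 0},
    {"dx": 0, "dy": 0, "dz": -55, "spin": 0, "hand": 0},
    {"dx": 0, "dy": 0, "dz": -55, "spin": 0, "hand": 0},
    {"dx": 0, "dy": 0, "dz": -40, "spin": 0, "hand": 0},
    {"dx": 0, "dy": 0, "dz": -20, "spin": 0, "hand": 0},
  ],
)

```text
t: 5.35
eef_pos: [0.4211, 0.2929, 0.2421]
ee_rot: [2.665, 1.567, -2.198]
force: [0.1, 0.1, 0.8]
width: 0.0876
```

apply_moves(
  commands=[
    {"dx": 0, "dy": 0, "dz": -20, "spin": 0, "hand": 0},
    {"dx": 0, "dy": 0, "dz": -20, "spin": 0, "hand": 0},
    {"dx": 0, "dy": 0, "dz": 0, "spin": 0, "hand": 0},
    {"dx": 0, "dy": 0, "dz": 0, "spin": 0, "hand": 0},
    {"dx": 0, "dy": 0, "dz": 0, "spin": 0, "hand": 0},
  ],
)

```text
t: 5.98
eef_pos: [0.4219, 0.2936, 0.2056]
ee_rot: [-0.493, 1.569, 0.927]
force: [0.5, 0.7, 0.1]
width: 0.0872
```

Run:
```python
from h import *
s,im=grab('wrist','w5.png');R=Ro.from_euler('xyz',s['ee_rot']).as_matrix();print(s['eef_pos'],s['force'],np.degrees(np.arctan2(R[1,2],R[0,2])))
grab('side','side5.png')
```

```text
[0.42185824 0.29356967 0.20555663] [0.50595757 0.7150911  0.07588454] 81.38081912455806
```

View pics/w5.png

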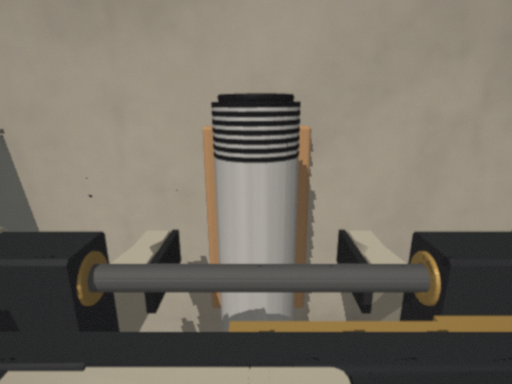

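View pics/side5.png

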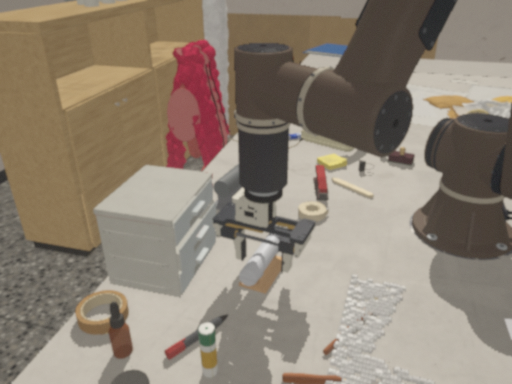

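The canister (cap around row 130, columns 212–300) is centred between the fingers in the wrist view, and the side view shows the fingers straddling it. I close the gripper next.

apply_moves(
  commands=[
    {"dx": 0, "dy": 0, "dz": 0, "spin": 0, "hand": 1},
    {"dx": 0, "dy": 0, "dz": 0, "spin": 0, "hand": 1},
    {"dx": 0, "dy": 0, "dz": 0, "spin": 0, "hand": 1},
    {"dx": 0, "dy": 0, "dz": 0, "spin": 0, "hand": 1},
    {"dx": 0, "dy": 0, "dz": 0, "spin": 0, "hand": 1},
  ],
  grip_force=25,
)

```text
t: 6.7
eef_pos: [0.4217, 0.2932, 0.2047]
ee_rot: [3.135, 1.571, -1.728]
force: [-0.1, -0.3, 0.6]
width: 0.0432
```

apply_moves(
  commands=[
    {"dx": 0, "dy": 0, "dz": 0, "spin": 0, "hand": 1},
    {"dx": 0, "dy": 0, "dz": 0, "spin": 0, "hand": 1},
    {"dx": 0, "dy": 0, "dz": 0, "spin": 0, "hand": 1},
    {"dx": 0, "dy": 0, "dz": 10, "spin": 0, "hand": 1},
    {"dx": 0, "dy": 0, "dz": 20, "spin": 0, "hand": 1},
  ],
)

```text
t: 7.32
eef_pos: [0.4211, 0.2927, 0.2344]
ee_rot: [2.506, 1.568, -2.357]
force: [-0.6, 0.6, -2.8]
width: 0.0375
```

apply_moves(
  commands=[
    {"dx": 0, "dy": 0, "dz": 30, "spin": 0, "hand": 1},
    {"dx": 0, "dy": 0, "dz": 30, "spin": 0, "hand": 1},
    {"dx": 0, "dy": 0, "dz": 30, "spin": 0, "hand": 1},
    {"dx": 0, "dy": 0, "dz": 30, "spin": -1, "hand": 1},
    {"dx": 0, "dy": 0, "dz": 0, "spin": 0, "hand": 1},
  ],
)

```text
t: 7.95
eef_pos: [0.4216, 0.2935, 0.3572]
ee_rot: [-0.395, 1.567, 1.007]
force: [0.0, 0.6, -1.5]
width: 0.0373
```

Run:
```python
from h import *
import pickle
s,im=grab('wrist','w6.png');R=Ro.from_euler('xyz',s['ee_rot']).as_matrix();print(s['eef_pos'],s['force'],s['width'],np.degrees(np.arctan2(R[1,2],R[0,2])))
s,im=grab('side','side6.png');pickle.dump(s,open('s6.pkl','wb'))
```

```text
[0.42164784 0.29348697 0.35721977] [ 0.0318659   0.57426732 -1.54512931] 0.03731775350396294 80.37411286595794
```

View pics/w6.png

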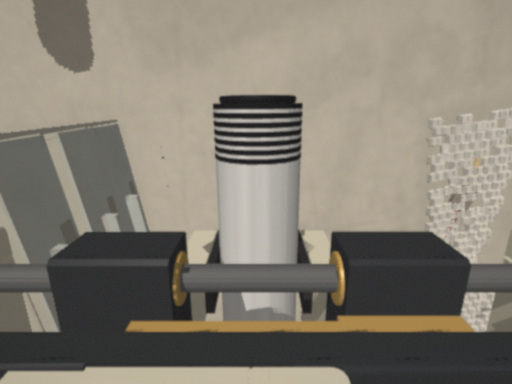

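View pics/side6.png

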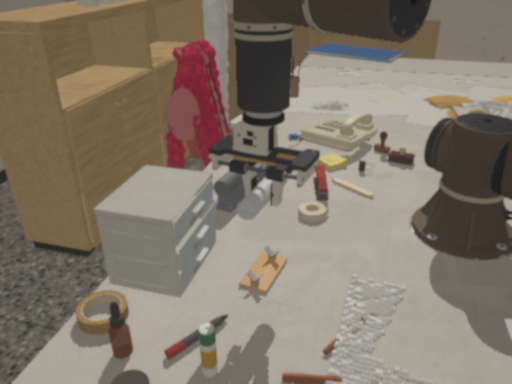

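apply_moves(
  commands=[
    {"dx": 0, "dy": -30, "dz": 0, "spin": 0, "hand": 1},
    {"dx": 10, "dy": -50, "dz": 0, "spin": 0, "hand": 1},
    {"dx": 20, "dy": -50, "dz": 0, "spin": 0, "hand": 1},
    {"dx": 20, "dy": -50, "dz": 0, "spin": 0, "hand": 1},
    {"dx": 20, "dy": -50, "dz": 0, "spin": 0, "hand": 1},
  ],
)

```text
t: 8.68
eef_pos: [0.4911, 0.0607, 0.3538]
ee_rot: [2.054, 1.569, -2.827]
force: [1.3, 0.8, -1.4]
width: 0.0375
```

apply_moves(
  commands=[
    {"dx": 20, "dy": -50, "dz": 0, "spin": 0, "hand": 1},
    {"dx": 20, "dy": -50, "dz": 0, "spin": 0, "hand": 1},
    {"dx": 20, "dy": -50, "dz": 0, "spin": 0, "hand": 1},
    {"dx": 6, "dy": -50, "dz": 0, "spin": 0, "hand": 1},
    {"dx": 0, "dy": -33, "dz": 0, "spin": 0, "hand": 1},
  ],
)

```text
t: 9.3
eef_pos: [0.5567, -0.1726, 0.353]
ee_rot: [1.674, 1.567, 3.075]
force: [-0.8, 0.5, -1.7]
width: 0.037
```

apply_moves(
  commands=[
    {"dx": 0, "dy": 0, "dz": -30, "spin": 0, "hand": 1},
    {"dx": 0, "dy": 0, "dz": -30, "spin": 0, "hand": 1},
    {"dx": 0, "dy": 0, "dz": -30, "spin": 0, "hand": 1},
    {"dx": 0, "dy": 0, "dz": -15, "spin": 0, "hand": 1},
    {"dx": 0, "dy": 0, "dz": 0, "spin": 0, "hand": 1},
  ],
)

```text
t: 9.93
eef_pos: [0.5569, -0.1701, 0.2484]
ee_rot: [1.754, 1.568, -3.127]
force: [0.7, 0.1, -0.9]
width: 0.0376
```

Run:
```python
from h import *
import pickle
s,im=grab('wrist','w7.png');R=Ro.from_euler('xyz',s['ee_rot']).as_matrix();print(s['eef_pos'],s['force'],s['width'],np.degrees(np.arctan2(R[1,2],R[0,2])))
pickle.dump(s,open('s7.pkl','wb'))
s,im=grab('scene','scene7.png')
```

```text
[ 0.55689747 -0.17009921  0.24843389] [ 0.73795907  0.13433665 -0.88393296] 0.03756773229492444 80.35630932155603
```

View pics/w7.png

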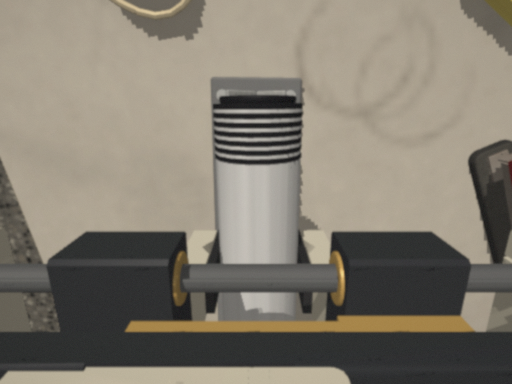

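View pics/scene7.png

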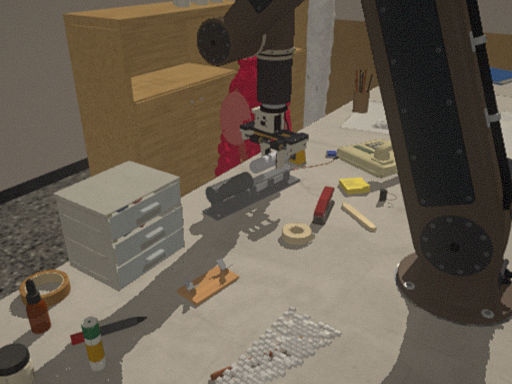

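apply_moves(
  commands=[
    {"dx": 0.7, "dy": 0, "dz": -12, "spin": 0, "hand": 1},
    {"dx": 0, "dy": 0, "dz": -10, "spin": 0, "hand": 1},
    {"dx": 0, "dy": 0, "dz": -4, "spin": 0, "hand": 1},
    {"dx": 0, "dy": 0, "dz": -2, "spin": 0, "hand": 1},
    {"dx": 0, "dy": 0, "dz": 0, "spin": 0, "hand": 1},
  ],
)

```text
t: 10.65
eef_pos: [0.5584, -0.1698, 0.2216]
ee_rot: [1.98, 1.571, -2.9]
force: [1.3, 0.6, -1.0]
width: 0.0372
```

Run:
```python
from h import *
s,im=grab('wrist','w8.png');print(s['eef_pos'],s['force'],s['moment'])
s,im=grab('scene','scene8.png')
a=cv2.imread('pics/scene8.png')[120:240,190:320];cv2.imwrite('pics/scene8z.png',cv2.resize(a,None,fx=4,fy=4,interpolation=cv2.INTER_CUBIC))
```

```text
[ 0.55838279 -0.16982515  0.22161721] [ 1.26685592  0.60697546 -0.99871123] [ 0.00686237  0.05872085 -0.04412915]
```

View pics/w8.png

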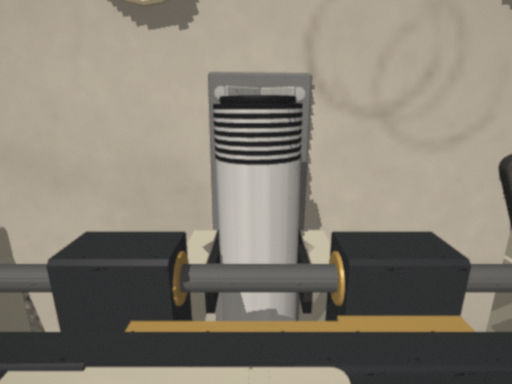

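View pics/scene8z.png

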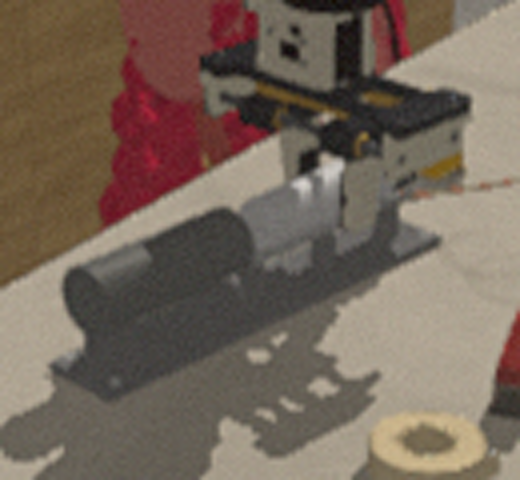

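apply_moves(
  commands=[
    {"dx": -0.4, "dy": 0, "dz": -1.5, "spin": 0, "hand": 1},
    {"dx": 0, "dy": 0, "dz": -1, "spin": 0, "hand": 1},
    {"dx": 0, "dy": 0, "dz": 0, "spin": 0, "hand": 1},
    {"dx": 0, "dy": 0, "dz": 0, "spin": 0, "hand": 1},
    {"dx": 0, "dy": 0, "dz": 0, "spin": 0, "hand": 1},
  ],
)

```text
t: 11.38
eef_pos: [0.5582, -0.1699, 0.2196]
ee_rot: [-1.485, 1.57, -0.082]
force: [0.1, 0.6, 5.1]
width: 0.0373
```

apply_moves(
  commands=[
    {"dx": 0, "dy": 0, "dz": 0, "spin": 0, "hand": 0.6},
    {"dx": 0, "dy": 0, "dz": 0, "spin": 0, "hand": 0.4},
    {"dx": 0, "dy": 0, "dz": 0, "spin": 0, "hand": 0.2},
    {"dx": 0, "dy": 0, "dz": 0, "spin": 0, "hand": 0.2},
    {"dx": 0, "dy": 0, "dz": 0, "spin": 0, "hand": 0.2},
  ],
)

```text
t: 12.0
eef_pos: [0.5578, -0.1699, 0.219]
ee_rot: [1.727, 1.57, 3.129]
force: [0.0, -0.2, 0.3]
width: 0.0688
```

apply_moves(
  commands=[
    {"dx": 0, "dy": 0, "dz": 20, "spin": 0, "hand": 0.2},
    {"dx": 0, "dy": 0, "dz": 40, "spin": 0, "hand": 0.2},
    {"dx": 0, "dy": 0, "dz": 40, "spin": 0, "hand": 0.2},
    {"dx": 0, "dy": 0, "dz": 20, "spin": 0, "hand": 0.2},
    {"dx": 0, "dy": 0, "dz": 0, "spin": 0, "hand": 0.2},
  ],
)

```text
t: 12.62
eef_pos: [0.5583, -0.1699, 0.341]
ee_rot: [-1.432, 1.567, -0.029]
force: [0.4, 0.2, 0.4]
width: 0.0702
```

Run:
```python
from h import *
import pickle
s,im=grab('wrist','w9.png');print(s['eef_pos'],s['force'],s['width']);pickle.dump(s,open('s9.pkl','wb'))
s,im=grab('scene','scene9.png')
a=cv2.imread('pics/scene9.png')[120:240,190:320];cv2.imwrite('pics/scene9z.png',cv2.resize(a,None,fx=4,fy=4,interpolation=cv2.INTER_CUBIC))
```

```text
[ 0.55830285 -0.16986906  0.34096213] [0.35106205 0.15621363 0.41105379] 0.0701502967152923
```

View pics/w9.png

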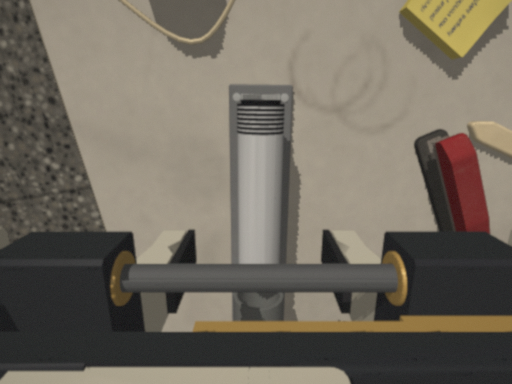

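View pics/scene9z.png

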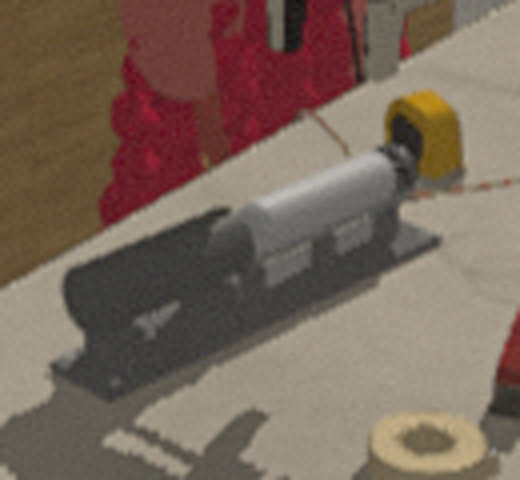

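apply_moves(
  commands=[
    {"dx": -10, "dy": -57, "dz": 0, "spin": 0, "hand": 1},
    {"dx": -11, "dy": -57, "dz": 0, "spin": 0, "hand": 1},
    {"dx": 0, "dy": 0, "dz": 0, "spin": 0, "hand": 1},
    {"dx": 0, "dy": 0, "dz": -20, "spin": 0, "hand": 1},
    {"dx": 0, "dy": 0, "dz": -30, "spin": 0, "hand": 1},
  ],
)

```text
t: 13.35
eef_pos: [0.537, -0.2836, 0.2882]
ee_rot: [-1.23, 1.57, 0.172]
force: [1.0, -0.1, -0.0]
width: 0.0259
```

apply_moves(
  commands=[
    {"dx": 0, "dy": 0, "dz": 0, "spin": 0, "hand": 1},
    {"dx": 0, "dy": 0, "dz": 0, "spin": 0, "hand": 1},
    {"dx": 0, "dy": 0, "dz": 0, "spin": 0, "hand": 1},
    {"dx": 0, "dy": 0, "dz": 0, "spin": 0, "hand": 1},
    {"dx": 0, "dy": 0, "dz": 0, "spin": 0, "hand": 1},
  ],
)

```text
t: 13.98
eef_pos: [0.537, -0.2838, 0.2897]
ee_rot: [-1.613, 1.57, -0.21]
force: [-0.6, -0.7, -0.1]
width: 0.0004
```

Run:
```python
from h import *
s,im=grab('scene','scene10.png');print(s['eef_pos'],s['width'])
grab('side','side10.png')
a=cv2.imread('pics/scene10.png')[100:240,190:330];b=cv2.imread('pics/side10.png')[80:220,190:330];cv2.imwrite('pics/z10.png',cv2.resize(np.hstack([a,b]),None,fx=2.8,fy=2.8,interpolation=cv2.INTER_CUBIC))
```

```text
[ 0.53700653 -0.28382749  0.28970499] 0.00037358068046623163
```

View pics/z10.png

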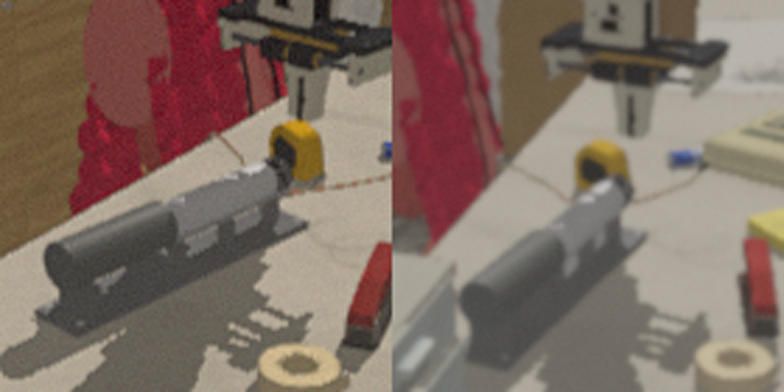

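apply_moves(
  commands=[
    {"dx": 0, "dy": 0, "dz": -30, "spin": 0, "hand": 1},
    {"dx": 0, "dy": 0, "dz": -20, "spin": 0, "hand": 1},
    {"dx": 0, "dy": 0, "dz": -9, "spin": 0, "hand": 1},
    {"dx": 0, "dy": 0, "dz": 0, "spin": 0, "hand": 1},
    {"dx": 0, "dy": 0, "dz": 0, "spin": 0, "hand": 1},
  ],
)

```text
t: 14.7
eef_pos: [0.5374, -0.284, 0.231]
ee_rot: [-1.735, 1.57, -0.332]
force: [-0.2, 0.6, -0.0]
width: 0.0006
```

apply_moves(
  commands=[
    {"dx": 1, "dy": 6, "dz": 0, "spin": 0, "hand": 1},
    {"dx": 1, "dy": 6, "dz": 0, "spin": 0, "hand": 1},
    {"dx": 1, "dy": 6, "dz": 0, "spin": 0, "hand": 1},
    {"dx": 1, "dy": 6, "dz": 0, "spin": 0, "hand": 1},
    {"dx": 1, "dy": 6, "dz": 0, "spin": 0, "hand": 1},
  ],
)

```text
t: 15.32
eef_pos: [0.5421, -0.2534, 0.2302]
ee_rot: [-2.411, 1.571, -1.009]
force: [1.3, -1.2, 0.3]
width: 0.0003
```

Run:
```python
from h import *
s,im=grab('wrist','w11.png');print(s['eef_pos'],s['force'])
grab('scene','scene11.png')
a=im[100:384,130:400,::-1];b=cv2.imread('pics/scene11.png')[100:242,190:325];cv2.imwrite('pics/z11.png',np.hstack([a,cv2.resize(b,(270,284),interpolation=cv2.INTER_CUBIC)]))
```

```text
[ 0.54209536 -0.25343979  0.23024378] [ 1.3110388  -1.20175431  0.3222881 ]
```

View pics/z11.png

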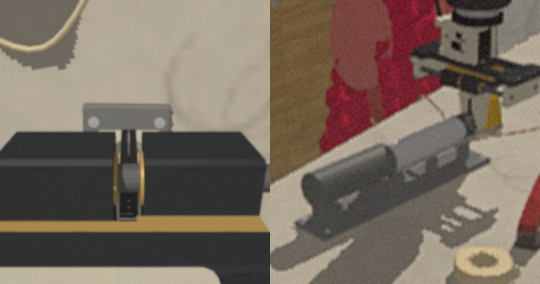

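apply_moves(
  commands=[
    {"dx": 1.8, "dy": 8, "dz": 0, "spin": 0, "hand": 1},
    {"dx": 1.8, "dy": 10, "dz": 0, "spin": 0, "hand": 1},
    {"dx": 1.8, "dy": 10, "dz": 0, "spin": 0, "hand": 1},
    {"dx": 1.8, "dy": 10, "dz": 0, "spin": 0, "hand": 1},
    {"dx": 1.8, "dy": 10, "dz": 0, "spin": 0, "hand": 1},
  ],
)

```text
t: 16.05
eef_pos: [0.5511, -0.2051, 0.2302]
ee_rot: [2.578, 1.571, -2.302]
force: [0.2, -1.8, 0.6]
width: 0.0008
```

apply_moves(
  commands=[
    {"dx": 1.7, "dy": 10, "dz": 0, "spin": 0, "hand": 1},
    {"dx": 1.7, "dy": 10, "dz": 0, "spin": 0, "hand": 1},
    {"dx": 1.7, "dy": 10, "dz": 0, "spin": 0, "hand": 1},
    {"dx": 1.7, "dy": 10, "dz": 0, "spin": 0, "hand": 1},
    {"dx": 1.7, "dy": 10, "dz": 0, "spin": 0, "hand": 1},
  ],
)

```text
t: 16.68
eef_pos: [0.5596, -0.1552, 0.2302]
ee_rot: [-1.713, 1.571, -0.311]
force: [-0.3, -0.8, -0.4]
width: 0.0006
```

Run:
```python
from h import *
s,im=grab('wrist','w12.png');print(s['eef_pos'],s['force'])
p=s['eef_pos'][:2]-[.575,-.069];d=np.array([.1719,.9851]);print(p@d,p@[d[1],-d[0]])
grab('scene','scene12.png')
a=im[100:384,130:400,::-1];b=cv2.imread('pics/scene12.png')[100:242,190:325];cv2.imwrite('pics/z12.png',np.hstack([a,cv2.resize(b,(270,284),interpolation=cv2.INTER_CUBIC)]))
```

```text
[ 0.55961465 -0.1551974   0.23023134] [-0.31846605 -0.75644054 -0.35852434]
-0.08755780292670567 -0.00033877045966517453
```

View pics/z12.png

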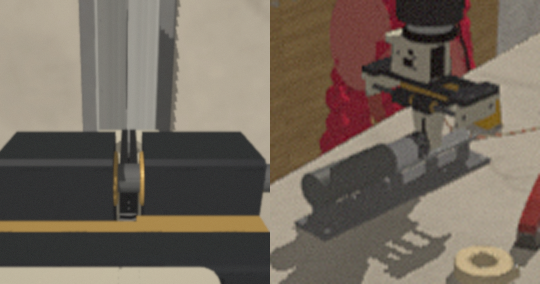

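apply_moves(
  commands=[
    {"dx": 1.4, "dy": 8, "dz": 0, "spin": 0, "hand": 1},
    {"dx": 1.4, "dy": 8, "dz": 0, "spin": 0, "hand": 1},
    {"dx": 1.2, "dy": 7, "dz": 0, "spin": 0, "hand": 1},
    {"dx": 0.9, "dy": 5, "dz": 0, "spin": 0, "hand": 1},
    {"dx": 0.7, "dy": 4, "dz": 0, "spin": 0, "hand": 1},
  ],
)

```text
t: 17.4
eef_pos: [0.5652, -0.1235, 0.2302]
ee_rot: [-1.641, 1.571, -0.238]
force: [0.1, -1.5, -0.4]
width: 0.0004
```

apply_moves(
  commands=[
    {"dx": 0.2, "dy": 1.2, "dz": 0, "spin": 0, "hand": 1},
    {"dx": 0.2, "dy": 1.2, "dz": 0, "spin": 0, "hand": 1},
    {"dx": 0.2, "dy": 1.2, "dz": 0, "spin": 0, "hand": 1},
    {"dx": 0.2, "dy": 1.2, "dz": 0, "spin": 0, "hand": 1},
    {"dx": 0.2, "dy": 1.2, "dz": 0, "spin": 0, "hand": 1},
  ],
)

```text
t: 18.02
eef_pos: [0.5661, -0.1178, 0.2302]
ee_rot: [-1.704, 1.571, -0.302]
force: [0.1, -1.2, 0.3]
width: 0.0003
```

Along the holder axis the tool is now at about -0.0496 m. I creep on until the force rises.

apply_moves(
  commands=[
    {"dx": 0.2, "dy": 1, "dz": 0, "spin": 0, "hand": 1},
    {"dx": 0.2, "dy": 1, "dz": 0, "spin": 0, "hand": 1},
    {"dx": 0.1, "dy": 0.7, "dz": 0, "spin": 0, "hand": 1},
    {"dx": 0.1, "dy": 0.7, "dz": 0, "spin": 0, "hand": 1},
    {"dx": 0, "dy": 0, "dz": 0, "spin": 0, "hand": 1},
  ],
)

```text
t: 18.65
eef_pos: [0.5665, -0.1154, 0.2302]
ee_rot: [2.856, 1.569, -2.025]
force: [-0.1, -9.1, -0.5]
width: 0.0004
```

apply_moves(
  commands=[
    {"dx": 0.1, "dy": 0.5, "dz": 0, "spin": 0, "hand": 1},
    {"dx": 0.1, "dy": 0.5, "dz": 0, "spin": 0, "hand": 1},
    {"dx": 0, "dy": 0, "dz": 0, "spin": 0, "hand": 1},
    {"dx": 0, "dy": 0, "dz": 0, "spin": 0, "hand": 1},
    {"dx": 0, "dy": 0, "dz": 0, "spin": 0, "hand": 1},
  ],
)

```text
t: 19.27
eef_pos: [0.5665, -0.1151, 0.2303]
ee_rot: [2.795, 1.568, -2.087]
force: [1.1, -14.3, -0.2]
width: 0.0004
```

Solid stop: 14 N and no further travel. Next I back off, lift and check by camera.

apply_moves(
  commands=[
    {"dx": -0.5, "dy": -3, "dz": 0, "spin": 0, "hand": 1},
    {"dx": -1.8, "dy": -10, "dz": 0, "spin": 0, "hand": 1},
    {"dx": -3.4, "dy": -20, "dz": 0, "spin": 0, "hand": 1},
    {"dx": 0, "dy": 0, "dz": 30, "spin": 0, "hand": 1},
    {"dx": 0, "dy": 0, "dz": 50, "spin": 0, "hand": 1},
  ],
)

```text
t: 19.9
eef_pos: [0.5602, -0.1476, 0.3093]
ee_rot: [1.72, 1.566, 3.121]
force: [0.8, 0.7, -0.4]
width: 0.0006
```

apply_moves(
  commands=[
    {"dx": 0, "dy": 40, "dz": 50, "spin": 0, "hand": 1},
    {"dx": 0, "dy": 40, "dz": 40, "spin": 0, "hand": 1},
    {"dx": 0, "dy": 0, "dz": 0, "spin": 0, "hand": 1},
    {"dx": 0, "dy": 0, "dz": 0, "spin": 0, "hand": 1},
    {"dx": 0, "dy": 0, "dz": 0, "spin": 0, "hand": 1},
  ],
)

```text
t: 20.52
eef_pos: [0.5607, -0.0683, 0.3976]
ee_rot: [1.845, 1.568, -3.036]
force: [0.0, 0.2, 0.6]
width: 0.0006
```

Run:
```python
from h import *
import pickle
s,im=grab('wrist','w13.png');print(s['eef_pos'],s['force'],s['t']);pickle.dump(s,open('s13.pkl','wb'))
grab('scene','scene13.png')
a=cv2.resize(im[0:200,190:330,::-1],None,fx=2.8,fy=2.8,interpolation=cv2.INTER_CUBIC);b=cv2.imread('pics/scene13.png')[100:242,190:325];cv2.imwrite('pics/z13.png',np.hstack([a,cv2.resize(b,(390,560),interpolation=cv2.INTER_CUBIC)]))
C=cam('wrist',s)
m=np.array([.575,-.069]);d=np.array([.1719,.9851])
for x in (0,-.01,-.02,-.035): print(x,proj(C,[*(m+x*d),.079 if x<0 else .0845]))
```

```text
[ 0.56073454 -0.06833454  0.39762477] [0.03608813 0.22175747 0.5823271 ] 20.525
0 (np.float64(243.0787083583516), np.float64(186.2689004030525))
-0.01 (np.float64(243.2194029540997), np.float64(175.0324265741915))
-0.02 (np.float64(243.1123812623549), np.float64(165.0214830812268))
-0.035 (np.float64(242.94809063704727), np.float64(149.65353159809337))
```

View pics/z13.png

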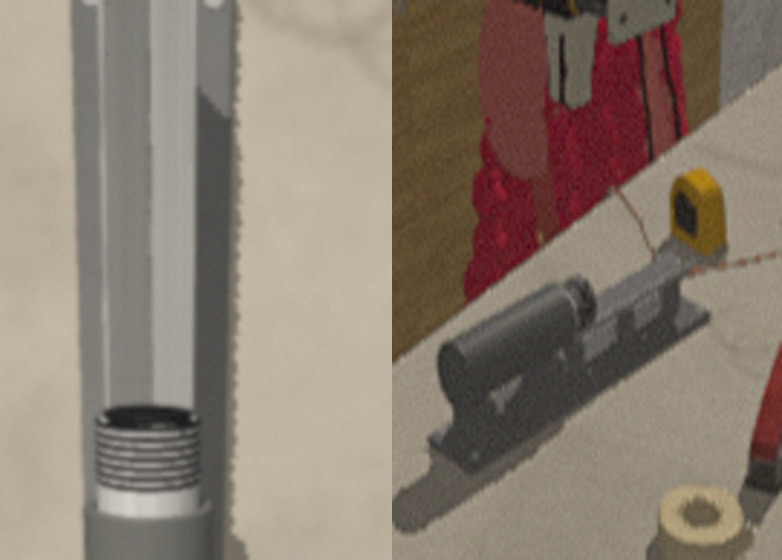

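```bash
python3 -c "
from h import *
print(arm.job_done())"
```

```text
the job is handed in; nothing more can be done
None
```

The canister is in the sleeve against the stop, and I handed the job in at about 20.6 s of the 51 s. The hand-in gives no verdict, so the result rests on my own checks below.

I took the canister from the rest at mid-length and laid it in the trough. By the measured poses the nose was then about 20 mm before the mouth. I let go, lifted the gripper clear, and pushed on the cap with the closed fingers.

**Pushing home:** the canister slid in with 1–2 N. At the end the force rose to 14 N and the tool stopped moving. I then backed the arm off and raised it clear.

**Last picture:** the cap and about 10 mm of bare metal show outside the sleeve. The cap end appears at pixel row 150, where a canister standing 35 mm out should appear (149.7 calculated). The axis looks in line with the trough, though I judged that by eye.

**Bystanders:** I never touched the stapler, the tape or the note pad. The tape and the visible end of the stapler are in place in the last picture. The note pad is outside that crop, and I last saw it in an earlier wrist view.

No check failed. Position measurements from the different views agreed to about 2–3 mm. Some two-view heights were less exact, by up to about 12 mm, so I used the heights in the text there. Contact with the trough confirmed the one that mattered for laying the canister down.

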